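Open the bottle rack's hood and load it for the medicine round

ROBOT

A 6-joint arm with a two-finger parallel gripper is mounted at the origin on a cart in front of the work surface, level with it; the furniture and walls round the work are solid. World frame = base frame: x ahead of the robot, y to its left, z up, the work surface at z = 0. Lengths are in mm, angles in rad, forces in N, time in s.
With the tool pointing down it reaches from about 275 to 1000 mm from the base axis. Payload 8.4 kg.
Tool frame: the origin (TCP) lies at the very end of the fingers, on their centre line; the grasp point (between the pads) lies 19 mm behind it; z points along the fingers, y is the line along which they close (so a half turn about z gives the same grasp; the last joint's range is limited). The gripper opens to 85 mm and grips with 20 to 120 N. Pads are 22 mm wide; open, the fingers measure 114 mm over their backs; the gripper's body (76 mm by 85 mm) begins 54 mm behind the grasp point. The pads swing forward as they close: fully open they stand 13 mm farther back than shut.
Start: joints at [-1.183, 0.353, 1.633, -0, 1.155, -0.002], TCP at [237.501, -578.119, 231.281] pointing down, gripper open.
Joint ranges: [-2.63, 2.63], [-0.92, 2.1], [0.06, 2.66], [-1.3, 4.44], [0, 2.69], [-3.02, 3.02]. Speed limits (rad/s): [2.22, 2.22, 2.79, 3.14, 3.14, 3.14].

INTERFACE

Orientations are given as [roll, pitch, yaw] about the fixed x, y, z axes, in that order (R = Rz(yaw) Ry(pitch) Rx(roll)).
In Python, from rig import sensors, grab_frame, camera_params, order gives the robot as it stands. The module is installed in compiled form; this text tells all that it offers.
- The arm moves only by the tool move_arm, never from a script. Its argument "motion" is a list of rows, each a list of 7 numbers: the turn, a rotation vector about the tool's x, y, z in rad, then the shift along the tool's x, y, z in m, then the finger opening in m, from 0 to 0.0854. A call has 1 to 8 rows; each row is the pose to reach, as a shift and turn from the pose commanded when the call began, along the tool's axes at that moment; what a row does not reach only later rows make up. A row lasts 1/8 s, in which the tool goes at most 62.5 mm and 10.7 degrees, less where a joint would pass 70% of its speed; a pose out of reach is approached as far as the arm can. A call with a gripper value outside its range is refused whole. The fingers move at their own pace and stop on an object; "grip_force" is the grip in N (left out, the last holds). Time passes only in rows, so rows that repeat a pose let the fingers close. It gives the time, the measured TCP pose, the force, the opening and the grip force at its end, in the units of the state.
- sensors.sense(): the state, without advancing time (a new reading comes with each control period).
- grab_frame(name): name is "side" or "top" or "wrist"; returns (picture, depth): 384x512x3 uint8, red, green, blue; 384x512 float32, mm along the optical axis (not along the pixel's ray), 0 where there is no reading.
- camera_params(name): a dict with "camera_matrix" (3x3 intrinsics, pixels), "world_from_camera" (4x4, takes a point from camera to world coordinates). Camera axes: x right, y down, z forward; pixel columns grow to the right and rows downward; lengths in mm; the calibration is good to about 2 mm. A picture is of the moment at which its call begins: read the wrist's pose just before it. camera_params takes no time and is no camera call; for the wrist camera it gives the pose at the moment of the call.
- order.sign_off(): hands the job in; it is judged then, once.
The state is a dict: "clock": time; "qpos": joint angles; "qvel": joint speeds; "joint_efforts": joint torques, N m; "eef_pos": TCP position; "tcp_rot": TCP orientation; "contact_force": force on the tool from outside, world axes, zero at the start; "wrist_torque": the same for the moment, N m; "opening": opening from 0.0 (shut) to 1.0 (fully open); "grasp_force": force on a finger pad.
Only numpy, scipy, OpenCV 4.12 (cv2) and the standard library are available. Lean on these libraries where they do the work, as an engineer would, in place of code of your own. Each camera call takes 0.05 s, during which the arm holds its last target. There are 200 camera calls.

TASK

Make the sloping bottle rack ready for the medicine round: swing its hinged hood up and back, past its balance point, until it stands open against its stop by itself and let go of it. Then take the two tablet bottles that stand on the desk and stand each, cap up, fully down in the empty pocket that fits its size, setting it down rather than dropping it. Leave the hood open, and do not disturb the bottle already in the rack or the other things on the desk.

Things in the scene. Friction and masses are not known exactly. Their poses are not given: they have to be found in the camera images.
- rack: White bottle rack, fixed, 125 mm deep (x), 274 mm wide (y). Origin: centre of its footprint on the desk; x to its rear, y to its left seen from the front, z up. Deck slopes 25 deg (0.436 rad): front edge 35 mm high at x=-59 mm, rear edge 77 mm at x=+32 mm. Three square pockets 24 mm deep in a row, under the shut hood: 50 mm at y=+80 mm (holds a bottle), 53 mm at y=0, 43 mm at y=-80 mm.
- pocket_wide (a point): centre of the floor of the middle pocket (53 mm square, 24 mm deep). z axis: the pocket's own axis, square to the sloping deck, so tilted 25 degrees from vertical towards the rack's front; y along the rack's width; x up the slope.
- pocket_narrow (a point): centre of the floor of the narrow pocket (43 mm square, 24 mm deep), axes as for the wide pocket.
- hood (a joint): angle (rad) of the clear hood with grey frame (254 mm wide, 97 mm deep, 66 mm high, 0.25 kg). 0: shut over the deck; grows as it swings up and to the rear about the rack's +y axis (right-hand rule); stop at 2.0. Balance point about 1.31: let go below, it falls shut; beyond, it falls to the stop and stays. Light, slightly damped hinge, no latch, no spring.
- hood_hinge (a point): middle of the hood's hinge axis, which runs along the rack's y at the top rear edge of the deck; point axes are those of the rack.
- hood_tab (a point): middle of the hood's grip tab: grey tongue 22 mm wide (rack y), 12 mm thick, sticking out 34 mm from the hood's upper front edge in the plane of its top panel. Moves with the hood, 136 mm from the hinge axis; shut, it points forward and 25 deg down; at 2.0, straight up. Site axes are the hood's: x from tab towards hood, y the rack's y, z off the top panel.
- bottle_large: round white tablet bottle with a ribbed cap and a printed label, 48 mm diameter, 78 mm high (body to 64 mm, then a 41 mm cap), 60 g; it belongs in the wide pocket. Origin: centre of its base, z to its cap. Starts upright on the desk.
- bottle_small: round white tablet bottle with a ribbed cap and a printed label, 38 mm diameter, 56 mm high (body to 46 mm, then a 32 mm cap), 70 g; it belongs in the narrow pocket. Origin: centre of its base, z to its cap. Starts upright on the desk.
- bottle_racked: round white tablet bottle with a ribbed cap and a printed label, 45 mm diameter, 70 mm high, that already stands in the rack's pocket at y = +80 mm under the hood, loose. Origin: centre of its base, z to its cap. Stays where it is.
- dose_cup: bystander: empty white dose cup, 62 mm across, 40 mm high, loose. Origin: centre of its base.
- carton: bystander: medicine carton 46 x 74 x 36 mm lying on the desk, loose. Origin: centre of its underside.
Not all that is in view belongs to the job. Leave any purple or yellow look-alike of the bottle_large alone.

How it is judged (in metres and radians):
On the way:
1. the hood stands open against its stop by itself, not touched by the robot (value of joint hood above 1.9 rad and contact force between each of the arm, the fingers and hood below 0.05 N), for 0.3 s.
At the end, for the whole second after the job is handed in: The hood stands open by itself (joint above 1.9, at rest); the large bottle stands in the wide pocket and the small bottle in the narrow pocket, each with its base centre within 10 mm of the centre of the pocket floor and its axis within 0.28 rad of the pocket's axis, cap up, at rest (value of joint hood above 1.9 rad and velocity of joint hood below 0.1 rad/s and distance between bottle_large and pocket_wide below 0.01 m and angle between the z axis of bottle_large and the z axis of pocket_wide, either way round below 0.28 rad and linear speed of each of bottle_large, bottle_small below 0.03 m/s and distance between bottle_small and pocket_narrow below 0.01 m and angle between the z axis of bottle_small and the z axis of pocket_narrow, either way round below 0.28 rad); the robot touches nothing.
It fails at once if a bottle is dropped (falls faster than 0.8 m/s, some 3 cm, while no finger touches it) ((linear speed of bottle_large above 0.8 m/s and contact force between the fingers and bottle_large below 0.05 N) or (linear speed of bottle_small above 0.8 m/s and contact force between the fingers and bottle_small below 0.05 N)).
It fails at once if the bottle already in the rack is shifted by more than 15 mm (distance of bottle_racked from where it was at the start of the episode above 0.015 m).
It fails at once if a bystander is shifted by more than 30 mm or knocked over (distance of any of dose_cup, carton from where it was at the start of the episode above 0.03 m or angle between any of dose_cup, carton's own z axis and vertical above 0.5 rad).
It also fails if it takes over 72 s, if anything falls off the work surface, if the arm or the gripper's body presses on something with over 40 N, if the wrist force passes 120 N, or if a joint passes its speed limit or range.

## Working session

There is one attempt and no reset: what is moved stays moved. The work goes in short steps, Python scripts to look and compute and a tool call to move; the robot and the scene stay as the last step left them, time stands still between calls to the robot, and variables do not carry over. Pictures are saved under pics/ and viewed, at most 13 in all, crops included, and the job is handed in when it is done.

Besides the shell and the picture viewer there is one more tool, called in YAML: its name, and indented under it one key for each argument. move_arm: Moves the arm, as the interface text tells. Its arguments: {"type":"object","properties":{"motion":{"type":"array","items":{"type":"array","items":{"type":"number"}}},"grip_force":{"type":"number"}},"required":["motion"]}

```bash
ls; mkdir -p pics
python3 - <<'E'
from rig import sensors, grab_frame, camera_params
import cv2,numpy as np
print(sensors.sense())
ims=[]
for n in("side","top"):
    p,d=grab_frame(n); np.savez(f"{n}0.npz",p=p,d=d); c=camera_params(n)
    print(n,np.array(c["camera_matrix"]).tolist(),np.round(c["world_from_camera"],3).tolist())
    cv2.imwrite(f"pics/{n}0.png",p[:,:,::-1])
E
```

```text
pics
{'clock': 0.0, 'qpos': array([-1.18337083e+00,  3.53664895e-01,  1.63416162e+00, -1.04415024e-05,
        1.15519596e+00, -2.39877408e-03]), 'qvel': array([ 2.72055023e-04,  9.82676908e-04,  4.05198101e-05,  6.67801417e-04,
       -1.37950049e-03, -8.17104408e-04]), 'joint_efforts': array([-6.47134984e-04, -6.05268717e+01, -3.42073059e+01,  8.74392049e-05,
        9.50434740e-03,  3.29758983e-06]), 'eef_pos': array([ 237.32787377, -577.65508   ,  230.53946516]), 'tcp_rot': array([-3.14016282e+00,  6.11678999e-06,  3.89828499e-01]), 'contact_force': array([ 0.37102312,  0.26714205, -0.46655518]), 'wrist_torque': array([-0.00917749, -0.01020171,  0.01184803]), 'grasp_force': 0.0, 'opening': 0.9955370539447843}
side [[421.533536065641, 0.0, 253.60798695483643], [0.0, 421.533536065641, 191.34154562651642], [0.0, 0.0, 1.0]] [[-0.974, -0.153, 0.168, 311.675], [-0.228, 0.657, -0.719, 436.106], [-0.0, -0.739, -0.674, 661.388], [0.0, 0.0, 0.0, 1.0]]
top [[399.5809666295798, 0.0, 258.52669381616306], [0.0, 399.5809666295798, 189.73211287906312], [0.0, 0.0, 1.0]] [[0.031, -0.975, 0.218, 266.06], [-0.999, -0.032, 0.0, -190.212], [0.007, -0.218, -0.976, 1065.35], [0.0, 0.0, 0.0, 1.0]]
```

View pics/top0.png

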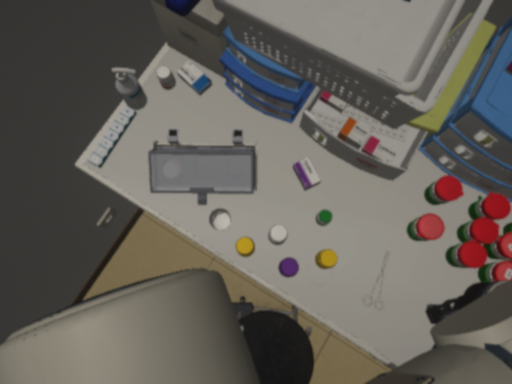

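View pics/side0.png

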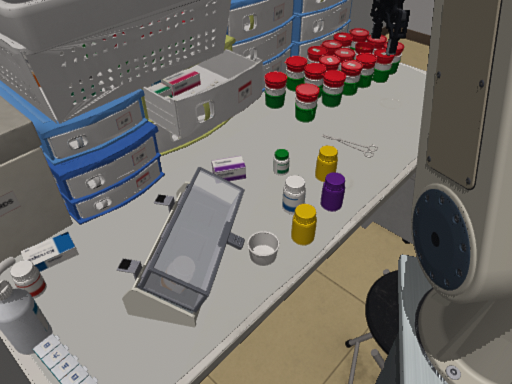

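The top view shows the rack hood at about (203,168) with its tab at (202,197), and the dose cup at (220,219). The large bottle's white cap is at (278,234), the small bottle's green cap is at (325,217), and the carton is at (306,173). The side view shows the tab at (235,241), the large bottle at (294,185), the small bottle at (282,155) and the cup at (263,245).

```bash
cat > h.py <<'E'
import numpy as np,cv2
from scipy.spatial.transform import Rotation as Ro
from rig import sensors, grab_frame, camera_params
def cam(n):
    c=camera_params(n); return np.array(c["camera_matrix"]),np.array(c["world_from_camera"])
def ray(n,uv,C=None):
    K,T=C or cam(n); d=T[:3,:3]@np.linalg.solve(K,[uv[0],uv[1],1.]); return T[:3,3],d
def plane(n,uv,z,C=None):
    o,d=ray(n,uv,C); return o+d*(z-o[2])/d[2]
def tri(rs):
    A=np.zeros((3,3));b=np.zeros(3)
    for o,d in rs:
        d=d/np.linalg.norm(d);M=np.eye(3)-np.outer(d,d);A+=M;b+=M@o
    p=np.linalg.solve(A,b); res=[np.linalg.norm(np.cross(p-o,d/np.linalg.norm(d))) for o,d in rs]
    return p,max(res)
def cloud(n,d,C=None):
    K,T=C or cam(n); v,u=np.mgrid[:384,:512]; 
    P=np.stack([(u-K[0,2])/K[0,0]*d,(v-K[1,2])/K[1,1]*d,d],-1)
    return P@T[:3,:3].T+T[:3,3]
E
python3 - <<'E'
from h import *
t=np.load("top0.npz");s=np.load("side0.npz")
Pt=cloud("top",t['d']);Ps=cloud("side",s['d'])
for n,P,l in(("top",Pt,[(278,234),(325,217),(220,219),(203,198),(306,173),(203,168),(172,170),(245,246),(202,186)]),("side",Ps,[(294,182),(282,153),(263,245),(235,241),(228,162),(200,230)])):
    for u,v in l: print(n,u,v,np.round(P[v,u],0), (t if n=="top" else s)['p'][v,u])
a=cv2.resize(t['p'][120:270,140:340],None,fx=4,fy=4,interpolation=cv2.INTER_CUBIC)
cv2.imwrite("pics/topc.png",a[:,:,::-1])
b=cv2.resize(s['p'][140:330,110:360],None,fx=3,fy=3,interpolation=cv2.INTER_CUBIC)
cv2.imwrite("pics/sidec.png",b[:,:,::-1])
E
```

```text
top 278 234 [ 376. -242.   79.] [178 173 164]
top 325 217 [ 426. -362.   55.] [31 89 38]
top 220 219 [420. -90.   3.] [181 177 168]
top 203 198 [459. -52.  87.] [78 78 80]
top 306 173 [ 547. -316.   33.] [149 133 144]
top 203 168 [528. -52. 118.] [113 113 114]
top 172 170 [521.  24. 116.] [126 125 125]
top 245 246 [ 344. -161.   79.] [175 146  34]
top 202 186 [487. -50.  98.] [111 112 114]
side 294 182 [ 381. -233.   79.] [205 200 196]
side 282 153 [ 429. -359.   54.] [ 10 106  33]
side 263 245 [ 420. -112.    5.] [189 183 180]
side 235 241 [458. -42.  86.] [83 84 89]
side 228 162 [ 552. -320.   34.] [175 171 168]
side 200 230 [517. -29. 113.] [136 138 142]
```

View pics/topc.png

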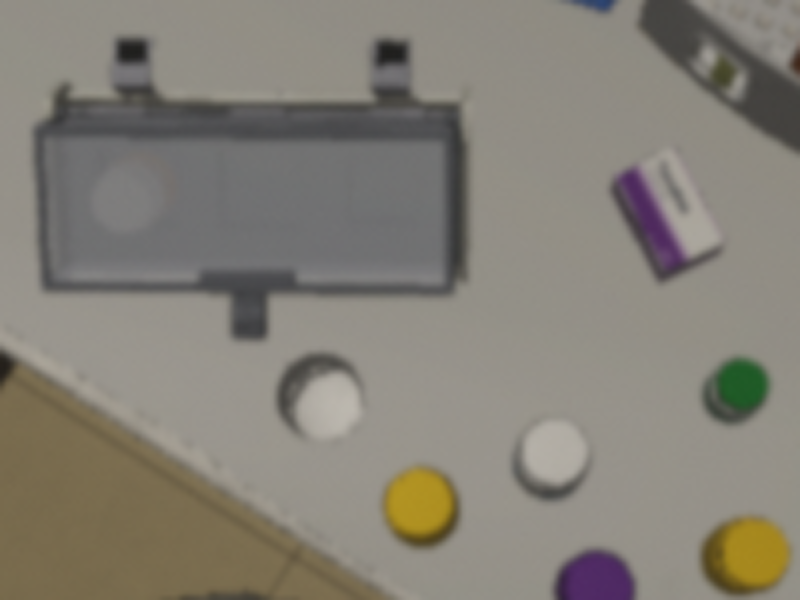

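View pics/sidec.png

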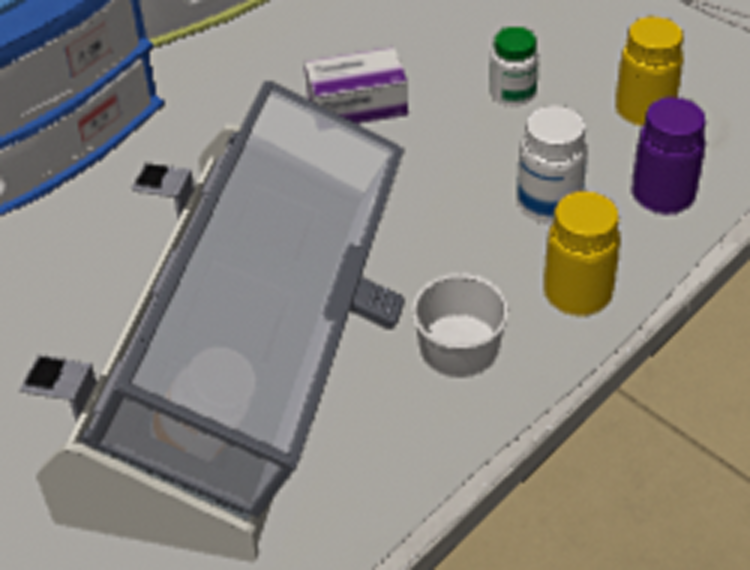

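The crops show the following:
- Hood panel corners at about (47,288), (455,290), (460,128) and (40,128) in the top crop.
- The tab at (249,312) in the top crop and (378,303) in the side crop.
- The green-capped small bottle, the white-capped large bottle, yellow and purple look-alikes, and the cup right in front of the tab.

Next I fit the panel plane, the tab and the caps.

Run:
```python
from h import *
t=np.load("top0.npz");s=np.load("side0.npz")
D={"top":t,"side":s}
box={"top":(140,135,265,205),"side":(125,160,250,320)}
for n in D:
    P=cloud(n,D[n]['d']); hsv=cv2.cvtColor(D[n]['p'],cv2.COLOR_RGB2HSV)
    u0,v0,u1,v1=box[n]; Q=P[v0:v1,u0:u1].reshape(-1,3); Q=Q[(Q[:,2]>75)&(Q[:,2]<150)]
    # plane by RANSAC-free: points near 25deg plane thru (528,-52,118)
    nn=np.array([-.4226,0,.9063]); c=np.array([528,-52,118.])
    for k in range(6):
        m=abs((Q-c)@nn)<(10 if k<2 else 4); c=Q[m].mean(0); nn=np.linalg.svd(Q[m]-c,full_matrices=False)[2][2]; nn*=np.sign(nn[2])
    I=Q[m]
    r=cv2.minAreaRect(I[:,:2].astype(np.float32))
    print(n,"normal",nn,"tilt",np.degrees(np.arccos(nn[2])),"yaw",np.degrees(np.arctan2(-nn[1],-nn[0])),"c",c,len(I),"z",I[:,2].min(),I[:,2].max())
    for y in range(-190,90,20):
        q=I[abs(I[:,1]-y)<4]; 
        if len(q): print("  y",y,"x",q[:,0].min().round(),q[:,0].max().round(),end=";")
    print()
    B=I[I[:,0]>490]; print("  y range",[ (x,B[abs(B[:,0]-x)<4][:,1].min().round(1),B[abs(B[:,0]-x)<4][:,1].max().round(1)) for x in (500,520,540,555)])
    T=P.reshape(-1,3);T=T[(abs(T[:,0]-458)<30)&(abs(T[:,1]+50)<35)&(T[:,2]>70)&(T[:,0]<474)]
    print("  tab",T.min(0),T.max(0),np.median(T,0))
    for nm,(a,b),zr in(("large",(378,-238),(72,90)),("small",(428,-360),(48,66)),("cup",(420,-95),(30,55)),("yel",(344,-161),(70,90)),("purp",(310,-262),(70,90)),("yel2",(320,-360),(70,90)),("carton",(548,-318),(30,45))):
        q=P.reshape(-1,3); q=q[(np.hypot(q[:,0]-a,q[:,1]-b)<45)&(q[:,2]>zr[0])&(q[:,2]<zr[1])]
        if len(q): 
            cc,rr=cv2.minEnclosingCircle(q[:,:2].astype(np.float32)); print("  ",nm,np.round(cc,1),round(rr,1),"ztop",np.median(q[:,2]).round(1),len(q))
```

```text
top normal [-0.42219438 -0.00782707  0.90647153] tilt 24.97779097324923 yaw 1.0620858305427596 c [517.93303896 -47.68621928 114.24039238] 4339 z 78.56341267852588 139.51383843911105
  y -170 x 474.0 568.0;  y -150 x 474.0 566.0;  y -130 x 473.0 567.0;  y -110 x 474.0 565.0;  y -90 x 474.0 565.0;  y -70 x 474.0 568.0;  y -50 x 445.0 567.0;  y -30 x 472.0 566.0;  y -10 x 471.0 565.0;  y 10 x 471.0 564.0;  y 30 x 470.0 563.0;  y 50 x 470.0 563.0;  y 70 x 469.0 562.0;
  y range [(500, np.float64(-176.0), np.float64(80.2)), (520, np.float64(-175.3), np.float64(80.9)), (540, np.float64(-174.7), np.float64(80.3)), (555, np.float64(-174.3), np.float64(81.3))]
  tab [444.89082244 -84.79951016  78.56341268] [473.98320876 -15.35359937  98.85142524] [461.48520562 -49.82954228  88.74810912]
   large [ 381.2 -241.9] 20.8 ztop 77.5 218
   small [ 430.7 -362.6] 16.6 ztop 55.5 134
   cup [417.3 -91.2] 31.4 ztop 38.5 115
   yel [ 347.8 -159.9] 21.0 ztop 77.4 227
   purp [ 299.6 -271.7] 20.9 ztop 77.3 230
   yel2 [ 323.2 -366.6] 21.2 ztop 77.3 232
   carton [ 549.7 -316.6] 41.9 ztop 35.8 475
side norma
[... 380 characters left out ...]
0 x 469.0 563.0;  y 30 x 469.0 564.0;  y 50 x 469.0 561.0;  y 70 x 468.0 562.0;
  y range [(500, np.float64(-174.7), np.float64(84.0)), (520, np.float64(-171.4), np.float64(84.6)), (540, np.float64(-172.4), np.float64(85.8)), (555, np.float64(-171.9), np.float64(85.2))]
  tab [443.98946917 -84.76021703  72.52695903] [473.96645813 -15.99379857  97.93190707] [461.85361104 -41.67709795  87.47003805]
   large [ 381.2 -239.5] 21.9 ztop 76.2 217
   small [ 430.5 -358. ] 17.1 ztop 53.9 117
   cup [416.7 -88.3] 31.9 ztop 36.9 250
   yel [ 347.1 -156. ] 21.5 ztop 76.1 284
   purp [ 300.2 -268.9] 23.4 ztop 76.3 228
   yel2 [ 322.6 -362.5] 21.5 ztop 76.1 184
   carton [ 549.9 -312.1] 43.1 ztop 34.3 423
```

```bash
cat >> h.py <<'E'
def plan(*tg):
    """tg: (pos mm, rotation) -> rows of turn, shift(m) in current tool axes"""
    s=sensors.sense(); R0=Ro.from_euler("xyz",s["tcp_rot"]); p0=np.array(s["eef_pos"])
    print("clk",round(s["clock"],2),"at",p0.round(1),np.round(s["tcp_rot"],3),"F",np.round(s["contact_force"],1),"op",round(s["opening"],3),"gf",round(s["grasp_force"],1))
    for p,R in tg:
        print(np.round((R0.inv()*R).as_rotvec(),4).tolist(),np.round(R0.inv().apply(np.array(p,float)-p0)/1e3,4).tolist())
YAW=0.021
def down(yaw=YAW,tilt=0.): # tilt: rack-slope tilt of the tool about rack y (fingers go forward)
    return Ro.from_euler("z",yaw)*Ro.from_euler("y",-tilt)*Ro.from_euler("x",np.pi)
E
python3 -c "
from h import *
plan(((455,-47,160),down()),((455,-47,65),down()))
print(down(0,.436).apply([0,0,1]))"
```

```text
clk 0.1 at [ 237.3 -577.7  230.6] [-3.14 -0.    0.39] F [ 0.   0.3 -0.2] op 0.997 gf 0.0
[-0.0013, 0.0002, 0.3688] [0.403, -0.4081, 0.0711]
[-0.0013, 0.0002, 0.3688] [0.403, -0.408, 0.1661]
[ 4.22317061e-01 -1.22464680e-16 -9.06448179e-01]
```

move_arm:
  motion:
    - [0,0,0.369,0.403,-0.408,0.071,0.06]
    - [0,0,0.369,0.403,-0.408,0.071,0.06]
    - [0,0,0.369,0.403,-0.408,0.071,0.06]
    - [0,0,0.369,0.403,-0.408,0.071,0.06]
    - [0,0,0.369,0.403,-0.408,0.071,0.06]
    - [0,0,0.369,0.403,-0.408,0.071,0.06]
    - [0,0,0.369,0.403,-0.408,0.071,0.06]
    - [0,0,0.369,0.403,-0.408,0.071,0.06]

```text
clock: 1.1
eef_pos: [426.3, -117.2, 169.7]
tcp_rot: [3.141, -0.0, 0.021]
contact_force: [0.4, -1.4, 0.4]
opening: 0.701
grasp_force: 0.0
```

move_arm:
  motion:
    - [0,0,0,0,0,0,0.06]

```text
clock: 1.23
eef_pos: [426.6, -115.4, 169.3]
tcp_rot: [-3.141, 0.001, 0.027]
contact_force: [0.6, -0.5, -0.0]
opening: 0.701
grasp_force: 0.0
```

```bash
python3 -c "
from h import *
plan(((455,-47,160),down()),((455,-47,65),down()))"
```

```text
clk 1.23 at [ 426.6 -115.4  169.3] [-3.141e+00  1.000e-03  2.700e-02] F [ 0.6 -0.5 -0. ] op 0.701 gf 0.0
[-0.0009, 0.0008, 0.0057] [0.0303, -0.0676, 0.0093]
[-0.0009, 0.0008, 0.0057] [0.0303, -0.0675, 0.1043]
```

move_arm:
  motion:
    - [0,0,-0.006,0.03,-0.0675,0.009,0.06]
    - [0,0,-0.006,0.03,-0.0675,0.009,0.06]
    - [0,0,-0.006,0.03,-0.0675,0.009,0.06]

```text
clock: 1.6
eef_pos: [454.2, -51.3, 160.6]
tcp_rot: [3.141, 0.001, 0.028]
contact_force: [-0.2, -0.4, 0.3]
opening: 0.703
grasp_force: 0.0
```

Run:
```python
from h import *
C=cam("wrist");p,d=grab_frame("wrist");np.savez("w1.npz",p=p,d=d);P=cloud("wrist",d,C)
cv2.imwrite("pics/w1.png",p[:,:,::-1])
print(C[1].round(2).tolist())
q=P.reshape(-1,3);q=q[(q[:,2]>70)&(q[:,2]<100)&(q[:,0]<469)&(q[:,0]>435)&(abs(q[:,1]+47)<25)]
print(len(q)); 
if len(q): print(q.min(0),q.max(0),np.median(q,0))
plan(((455,-47,160),down()),((455,-47,65),down()))
```

```text
[[0.03, -0.96, -0.28, 524.02], [-1.0, -0.03, -0.01, -49.2], [0.0, 0.28, -0.96, 302.9], [0.0, 0.0, 0.0, 1.0]]
824
[444.51500186 -57.49669649  78.32177638] [468.98426589 -35.52854653  93.5893474 ] [457.81909597 -46.405149    87.51235362]
clk 1.65 at [454.  -51.8 160.8] [3.141e+00 1.000e-03 2.700e-02] F [ 0.2 -0.1 -0.3] op 0.706 gf 0.0
[0.0004, 0.0007, 0.0061] [0.0011, -0.0048, 0.0008]
[0.0004, 0.0007, 0.0061] [0.0012, -0.0048, 0.0958]
```

View pics/w1.png

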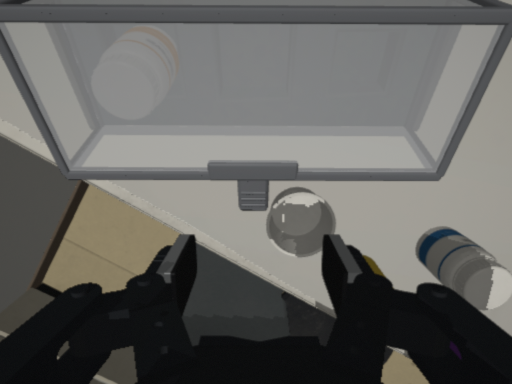

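The wrist view shows the tab at about (253,193), between the fingers and just ahead of them, with the cup at (300,220) below. The tab measures y −46.5, 22 mm wide. I descend over it and grip it lightly.

move_arm:
  motion:
    - [0,0,0.006,0.001,-0.005,0.03,0.06]
    - [0,0,0.006,0.001,-0.005,0.065,0.06]
    - [0,0,0.006,0.001,-0.005,0.095,0.06]
    - [0,0,0.006,0.001,-0.005,0.095,0.06]
    - [0,0,0.006,0.001,-0.005,0.095,0.02]
    - [0,0,0.006,0.001,-0.005,0.095,0.015]
    - [0,0,0.006,0.001,-0.005,0.095,0.015]
    - [0,0,0.006,0.001,-0.005,0.095,0.015]
  grip_force: 25

```text
clock: 2.65
eef_pos: [456.2, -46.8, 67.2]
tcp_rot: [3.14, -0.002, 0.022]
contact_force: [-1.9, -7.1, 6.9]
opening: 0.248
grasp_force: 29.2
```

move_arm:
  motion:
    - [0,0,0,0,0,0,0.015]
    - [0,0,0,0,0,0,0.015]

```text
clock: 2.9
eef_pos: [456.3, -46.8, 67.2]
tcp_rot: [3.14, -0.002, 0.022]
contact_force: [-1.2, -6.7, 5.6]
opening: 0.253
grasp_force: 29.2
```

Run:
```python
from h import *
# arc from current grip: hinge (594,*,77)
s=sensors.sense(); p=np.array(s["eef_pos"]); g=p+[0,0,14]
H=np.array([594.,77.]); v=np.array([g[0],g[2]])-H; print(v,np.hypot(*v))
tg=[]
for a in np.arange(.15,2.0,.1):
    c,si=np.cos(a),np.sin(a); w=np.array([c*v[0]+si*v[1],-si*v[0]+c*v[1]])  # about +y: z->x
    dx=w[0]-v[0]; tg.append((p+[dx*np.cos(YAW),dx*np.sin(YAW),w[1]-v[1]],down()))
plan(*tg)
```

```text
[-137.72879941    4.23846195] 137.79400112779297
clk 2.9 at [456.3 -46.8  67.2] [ 3.14e+00 -2.00e-03  2.20e-02] F [-1.2 -6.7  5.6] op 0.253 gf 29.2
[0.0015, -0.0023, 0.0006] [0.0022, 0.0, -0.0205]
[0.0015, -0.0023, 0.0006] [0.0054, 0.0001, -0.0339]
[0.0015, -0.0023, 0.0006] [0.0099, 0.0001, -0.0469]
[0.0015, -0.0023, 0.0006] [0.0157, 0.0001, -0.0594]
[0.0015, -0.0023, 0.0006] [0.0227, 0.0001, -0.0713]
[0.0015, -0.0023, 0.0006] [0.0308, 0.0001, -0.0824]
[0.0015, -0.0023, 0.0006] [0.0401, 0.0002, -0.0927]
[0.0015, -0.0023, 0.0006] [0.0502, 0.0002, -0.1019]
[0.0015, -0.0023, 0.0006] [0.0613, 0.0002, -0.1101]
[0.0015, -0.0023, 0.0006] [0.0731, 0.0002, -0.1172]
[0.0015, -0.0023, 0.0006] [0.0856, 0.0002, -0.123]
[0.0015, -0.0023, 0.0006] [0.0986, 0.0003, -0.1276]
[0.0015, -0.0023, 0.0006] [0.112, 0.0003, -0.1308]
[0.0015, -0.0023, 0.0006] [0.1256, 0.0003, -0.1327]
[0.0015, -0.0023, 0.0006] [0.1394, 0.0003, -0.1332]
[0.0015, -0.0023, 0.0006] [0.1532, 0.0003, -0.1324]
[0.0015, -0.0023, 0.0006] [0.1667, 0.0003, -0.1302]
[0.0015, -0.0023, 0.0006] [0.18, 0.0003, -0.1266]
[0.0015, -0.0023, 0.0006] [0.1929, 0.0003, -0.1217]
```

move_arm:
  motion:
    - [0,0,0,0.001,0,-0.01,0.015]
    - [0,0,0,0.002,0,-0.0205,0.015]
    - [0,0,0,0.0055,0,-0.034,0.015]
    - [0,0,0,0.01,0,-0.047,0.015]
    - [0,0,0,0.0155,0,-0.0595,0.015]
    - [0,0,0,0.0225,0,-0.0715,0.015]
    - [0,0,0,0.031,0,-0.0825,0.015]
    - [0,0,0,0.04,0,-0.0925,0.015]

```text
clock: 3.9
eef_pos: [495.4, -45.9, 159.4]
tcp_rot: [3.14, -0.0, 0.022]
contact_force: [2.3, -5.5, -5.8]
opening: 0.249
grasp_force: 25.9
```

Run:
```python
from h import *
plan()
p,d=grab_frame("side");cv2.imwrite("pics/s2.png",p[120:340,80:360,::-1])
```

```text
clk 3.9 at [495.4 -45.9 159.4] [ 3.14  -0.     0.022] F [ 2.3 -5.5 -5.8] op 0.249 gf 25.9
```

View pics/s2.png

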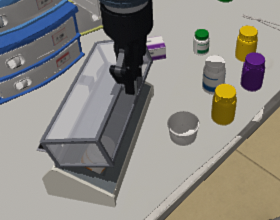

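The side view shows the fingers holding the tab and the hood about 0.75 rad open, with nothing disturbed. I carry on along the arc.

move_arm:
  motion:
    - [0,0,0,0.01,0,-0.0095,0.015]
    - [0,0,0,0.0215,0,-0.0175,0.015]
    - [0,0,0,0.033,0,-0.0245,0.015]
    - [0,0,0,0.0455,0,-0.0305,0.015]
    - [0,0,0,0.0585,0,-0.035,0.015]
    - [0,0,0,0.072,0,-0.0385,0.015]
    - [0,0,0,0.0855,0,-0.04,0.015]
    - [0,0,0,0.0995,0,-0.0405,0.015]

```text
clock: 4.95
eef_pos: [595.1, -43.6, 199.8]
tcp_rot: [3.141, -0.0, 0.021]
contact_force: [-2.1, -4.2, 2.3]
opening: 0.25
grasp_force: 27.8
```

move_arm:
  motion:
    - [0,0,0,0.0135,0,0.001,0.015]
    - [0,0,0,0.0275,0,0.003,0.015]
    - [0,0,0,0.034,0,0.005,0.015]
    - [0,0,0,0.0405,0,0.0065,0.015]
    - [0,0,0,0.0405,0,0.0065,0.015]

```text
clock: 5.58
eef_pos: [636.7, -42.6, 193.0]
tcp_rot: [3.141, -0.002, 0.021]
contact_force: [1.0, -5.1, 4.6]
opening: 0.249
grasp_force: 30.0
```

move_arm:
  motion:
    - [0,0,0,0.005,0,0.0015,0.015]
    - [0,0,0,0.005,0,0.0015,0.06]
    - [0,0,0,0.005,0,0.0015,0.06]
    - [0,0,0,0.005,0,0.0015,0.06]
    - [0,0,0,0.005,0,-0.03,0.06]
    - [0,0,0,0.005,0,-0.07,0.06]
    - [0,0,0,0.005,0,-0.09,0.06]
    - [0,0,0,0.005,0,-0.09,0.06]

```text
clock: 6.58
eef_pos: [641.1, -42.0, 284.0]
tcp_rot: [3.141, -0.003, 0.021]
contact_force: [-0.1, 0.9, -1.1]
opening: 0.7
grasp_force: 0.0
```

Run:
```python
from h import *
L=(381.2,-240.7)
plan(((420,-230,200),down(-.4)),((*L,150),down(-.4)))
```

```text
clk 6.58 at [641.1 -42.  284. ] [ 3.141e+00 -3.000e-03  2.100e-02] F [-0.1  0.9 -1.1] op 0.7 gf 0.0
[-0.0006, -0.0033, 0.4209] [-0.2253, 0.1834, 0.0833]
[-0.0006, -0.0033, 0.4209] [-0.2645, 0.1932, 0.1332]
```

move_arm:
  motion:
    - [0,0,0.421,-0.264,0.193,0.1,0.068]
    - [0,0,0.421,-0.264,0.193,0.1,0.068]
    - [0,0,0.421,-0.264,0.193,0.1,0.068]
    - [0,0,0.421,-0.264,0.193,0.1,0.068]
    - [0,0,0.421,-0.264,0.193,0.1,0.068]
    - [0,0,0.421,-0.264,0.193,0.1,0.068]
    - [0,0,0.421,-0.264,0.193,0.1,0.068]
    - [0,0,0.421,-0.264,0.193,0.1,0.068]

```text
clock: 7.58
eef_pos: [380.8, -240.2, 182.1]
tcp_rot: [-3.141, 0.0, -0.401]
contact_force: [0.2, 0.9, -0.3]
opening: 0.797
grasp_force: 0.0
```

Run:
```python
from h import *
ims=[]
for n in("top","side","wrist"):
    C=cam(n);p,d=grab_frame(n);np.savez(n+"2.npz",p=p,d=d,K=C[0],T=C[1]);ims.append(p)
    P=cloud(n,d,C).reshape(-1,3)
    for nm,(a,b),zr in(("large",(381,-240),(72,82)),("small",(430,-360),(50,60))):
        q=P[(np.hypot(P[:,0]-a,P[:,1]-b)<35)&(P[:,2]>zr[0])&(P[:,2]<zr[1])]
        if len(q)>20: cc,rr=cv2.minEnclosingCircle(q[:,:2].astype(np.float32)); print(n,nm,np.round(cc,1),round(rr,1),np.median(q[:,2]).round(1),len(q))
a=cv2.resize(ims[0][90:240,130:330],(400,300),interpolation=cv2.INTER_CUBIC); b=cv2.resize(ims[1][100:330,90:390],(400,300))
cv2.imwrite("pics/ts2.png",np.vstack([np.hstack([a,b]),np.hstack([cv2.resize(ims[2],(400,300)),np.zeros_like(a)])])[:,:,::-1])
plan(((381.2,-240.7,150),down(-.4)),((381.2,-240.7,34),down(-.4)))
```

```text
top large [ 373.1 -238.2] 18.2 76.7 47
side large [ 380.8 -238.2] 22.0 76.3 216
side small [ 431.1 -358.4] 17.3 53.9 110
wrist large [ 381.8 -240.6] 21.2 77.5 1976
wrist small [ 431.3 -360.9] 16.9 55.4 1460
clk 7.72 at [ 381.3 -240.1  182.5] [-3.142 -0.    -0.399] F [0.5 0.5 0. ] op 0.796 gf 0.0
[-0.0001, -0.0005, 0.0011] [0.0001, 0.0006, 0.0325]
[-0.0001, -0.0005, 0.0011] [0.0001, 0.0006, 0.1485]
```

View pics/ts2.png

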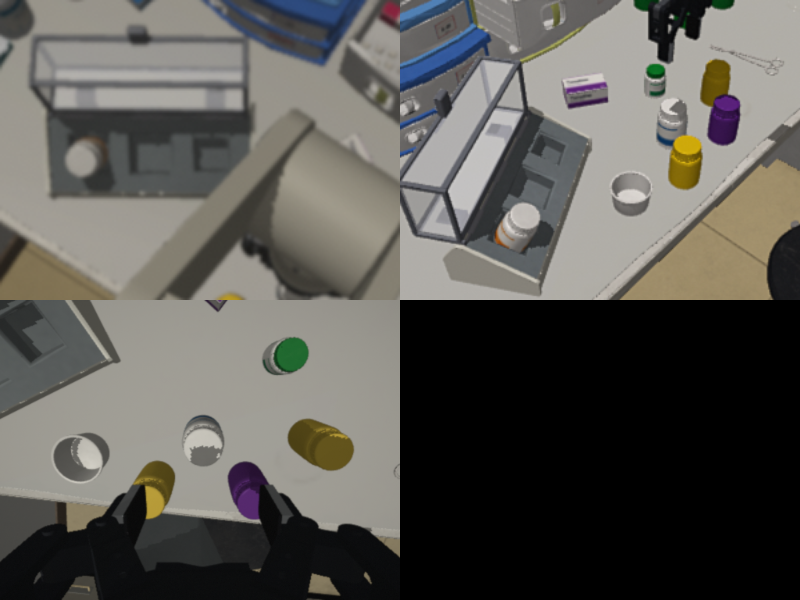

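The pictures show the hood standing open against its stop with nothing touching it, the three pockets visible (the racked bottle in the left one), and the bottles and cup unmoved. I now measure the pockets against the deck plane in each view.

Run:
```python
from h import *
ey=np.array([-np.sin(YAW),np.cos(YAW),0]); fx=np.array([np.cos(YAW),np.sin(YAW),0])
for n in("top","side"):
    f=np.load(n+"2.npz"); C=(f['K'],f['T']); P=cloud(n,f['d'],C)
    c=np.array([520,-46,60.]); nn=-np.sin(.436)*fx+np.cos(.436)*np.array([0,0,1])
    inb=(abs((P-c)@fx)<60)&(abs((P-c)@ey)<130)
    for k in range(6):
        m=inb&(abs((P-c)@nn)<(10 if k<2 else 1.5)); Q=P[m]; c=Q.mean(0)+ (0 if k else 0); nn=np.linalg.svd(Q-c,full_matrices=False)[2][2]; nn*=np.sign(nn[2])
    print(n,"deck",c.round(1),nn.round(4),"tilt",np.degrees(np.arccos(nn[2])).round(2),m.sum(), "std",((Q-c)@nn).std().round(2))
    ex=np.cross(ey,nn); ex/=np.linalg.norm(ex)
    o=f['T'][:3,3]; D=P-o; X=o+D*(((c-o)@nn)/(D@nn))[...,None]
    dev=(P-c)@nn
    hole=((dev<-2.5)&(dev>-30)&(abs((X-c)@ex)<45)).astype(np.uint8)
    N,l,st,_=cv2.connectedComponentsWithStats(hole)
    for i in range(1,N):
        if st[i,4]<80: continue
        q=X[l==i]; a,b=(q-c)@ex,(q-c)@ey
        if abs(np.median(b))>135: continue
        lo=lambda z:np.percentile(z,[1.5,98.5])
        A,B=lo(a),lo(b); ctr=c+ex*A.mean()+ey*B.mean()
        dmin=np.percentile(dev[l==i],3)
        print("  hole n",st[i,4],"size",np.diff(A).round(1),np.diff(B).round(1),"mouth ctr",ctr.round(1),"depth",dmin.round(1),"floor",(ctr-24*nn).round(1))
    q=P[m]; print("  deck y",((q-c)@ey).min()+c[1],((q-c)@ey).max()+c[1], "front x,z",P[m][np.argmin((q-c)@ex)],"rear",P[m][np.argmax((q-c)@ex)])
```

```text
top deck [ 546.1 -113.1   54.4] [-0.4075 -0.0568  0.9115] tilt 24.29 304 std 0.8
  hole n 2100 size [86.6] [230.1] mouth ctr [544.1 -28.7  54.3] depth -29.0 floor [553.9 -27.4  32.4]
  deck y -173.74590958327582 33.45738285463466 front x,z [505.14367138 -74.87224608  37.61979528] rear [ 581.44272395 -115.64130157   71.09503793]
side deck [ 540.7 -139.1   52.1] [-0.4333 -0.0944  0.8963] tilt 26.33 387 std 0.82
  deck y -175.5603032767931 59.562503535301516 front x,z [ 504.58771395 -175.85834273   29.2222606 ] rear [ 581.75849618 -152.56097493   71.81516419]<stdin>:11: RuntimeWarning: divide by zero encountered in divide
<stdin>:11: RuntimeWarning: invalid value encountered in multiply
```

move_arm:
  motion:
    - [0,0,0,0,0.0005,0.05,0.068]
    - [0,0,0,0,0.0005,0.1,0.068]
    - [0,0,0,0,0.0005,0.13,0.068]
    - [0,0,0,0,0.0005,0.146,0.068]
    - [0,0,0,0,0.0005,0.148,0.068]
    - [0,0,0,0,0.0005,0.148,0.04]
    - [0,0,0,0,0.0005,0.148,0.04]
    - [0,0,0,0,0.0005,0.148,0.04]
  grip_force: 30

```text
clock: 8.72
eef_pos: [380.9, -241.3, 35.2]
tcp_rot: [3.141, -0.002, -0.4]
contact_force: [0.5, 0.9, 4.1]
opening: 0.548
grasp_force: 31.4
```

Run:
```python
from h import *
ey=np.array([-np.sin(YAW),np.cos(YAW),0]); fx=np.array([np.cos(YAW),np.sin(YAW),0]); z=np.array([0,0,1])
nn=-np.sin(.436)*fx+np.cos(.436)*z; ex=np.cos(.436)*fx+np.sin(.436)*z
O=np.array([594,-46.5,77.])
for n in("top","side","wrist"):
    f=np.load(n+"2.npz"); C=(f['K'],f['T']); P=cloud(n,f['d'],C); P[f['d']==0]=np.nan
    a,b,h=[(P-O)@e for e in(ex,ey,nn)]
    m=(a>-95)&(a<-10)&(abs(b)<125)
    H,e=np.histogram(h[m],np.arange(-40,30,1)); 
    top=e[H[:, ].argsort()[::-1][:6]]; print(n,m.sum(),"peaks",[(e[i],H[i]) for i in np.argsort(-H)[:7]])
    k=np.argmax(np.where(e[:-1]>-12,np.where(e[:-1]<12,H,0),0)); dk=np.median(h[m&(abs(h-e[k]-.5)<2)])
    q=P[m&(abs(h-dk)<1.5)]; c=q.mean(0); w=np.linalg.svd(q-c,full_matrices=False)[2][2]; w*=np.sign(w[2]); print("  deck h",dk.round(2),"n fit",w.round(3),"expected",nn.round(3))
    o=f['T'][:3,3];D=P-o; X=o+D*(((O+dk*nn-o)@nn)/(D@nn))[...,None]
    xa,xb=(X-O)@ex,(X-O)@ey
    hole=((h-dk<-2.5)&(h-dk>-28)&(xa>-95)&(xa<-8)&(abs(xb)<125)).astype(np.uint8)
    hole=cv2.morphologyEx(hole,cv2.MORPH_OPEN,np.ones((3,3),np.uint8))
    N,l,st,_=cv2.connectedComponentsWithStats(hole)
    for i in range(1,N):
        if st[i,4]<80: continue
        A=np.percentile(xa[l==i],[2,98]);B=np.percentile(xb[l==i],[2,98])
        hh=(h-dk)[l==i]; fl=np.median(hh[hh<-18]) if (hh<-18).any() else 0
        ctr=O+dk*nn+ex*A.mean()+ey*B.mean()
        print("  hole",st[i,4],"a",A.round(1),"b",B.round(1),"floor h",fl.round(1),"mouth",ctr.round(1))
plan(((381,-241,135),down(-.4)))
```

```text
top 21308 peaks [(np.int64(-1), np.int64(383)), (np.int64(-2), np.int64(341)), (np.int64(0), np.int64(310)), (np.int64(1), np.int64(234)), (np.int64(-3), np.int64(202)), (np.int64(-24), np.int64(137)), (np.int64(-25), np.int64(129))]
  deck h -0.52 n fit [-0.424 -0.008  0.906] expected [-0.422 -0.009  0.906]
  hole 394 a [-74.5 -24. ] b [-24.3  25.7] floor h -23.9 mouth [549.6 -46.7  55.7]
  hole 268 a [-70.8 -28.2] b [-100.2  -58.2] floor h -23.5 mouth [ 551.  -126.6   55.6]
side 4976 peaks [(np.int64(-2), np.int64(929)), (np.int64(-1), np.int64(903)), (np.int64(-3), np.int64(451)), (np.int64(0), np.int64(404)), (np.int64(-26), np.int64(228)), (np.int64(-25), np.int64(211)), (np.int64(-4), np.int64(190))]
  deck h -1.14 n fit [-0.422 -0.01   0.907] expected [-0.422 -0.009  0.906]
  hole 358 a [-71.5 -29.6] b [-95.2 -53.4] floor h -23.5 mouth [ 550.3 -121.8   54.6]
  hole 651 a [-76.4 -25.3] b [-19.8  30.9] floor h -23.8 mouth [548.3 -41.9  54.5]
wrist 11519 peaks [(np.int64(-1), np.int64(3578)), (np.int64(-2), np.int64(1779)), (np.int64(0), np.int64(1683)), (np.int64(-25), np.int64(1179)), (np.int64(-24), np.int64(692)), (np.int64(-26), np.int64(595)), (np.int64(-3), np.int64(473))]
  deck h -0.53 n fit [-0.42  -0.008  0.908] expected [-0.422 -0.009  0.906]
  hole 3544 a [-69.9 -28.7] b [-99.3 -58.1] floor h -23.8 mouth [ 551.2 -126.1   55.7]
  hole 134 a [-75.9 -65.2] b [-25.7 -14.6] floor h -23.9 mouth [530.7 -68.   46.7]
clk 8.72 at [ 380.9 -241.3   35.2] [ 3.141e+00 -2.000e-03 -4.000e-01] F [0.5 0.9 4.1] op 0.548 gf 31.4
[0.0001, -0.0019, -0.0003] [0.0001, -0.0003, -0.0998]
```

move_arm:
  motion:
    - [0,0,0,0,0,0,0.04]
    - [0,0,0,0,0,-0.005,0.04]
    - [0,0,0,0,0,-0.05,0.04]
    - [0,0,0,0,0,-0.1,0.04]
    - [0,0,0,0,0,-0.14,0.04]
    - [0,0,0,0,0,-0.14,0.04]
  grip_force: 30

```text
clock: 9.48
eef_pos: [381.7, -242.1, 177.4]
tcp_rot: [3.14, -0.006, -0.4]
contact_force: [0.8, -0.4, -0.5]
opening: 0.544
grasp_force: 31.5
```

```bash
python3 -c "
from h import *
plan(((519.4,-46.7,135),down(YAW,.436)),((519.4,-46.7,180),down(YAW,.436)))"
```

```text
clk 9.47 at [ 381.7 -242.1  177.4] [ 3.14  -0.006 -0.4  ] F [ 0.8 -0.4 -0.5] op 0.544 gf 31.5
[0.0942, 0.4239, -0.4139] [0.0504, -0.2337, 0.0425]
[0.0942, 0.4239, -0.4139] [0.0507, -0.2336, -0.0025]
```

move_arm:
  motion:
    - [0.02,0.09,-0.09,0.01,-0.04,-0.002,0.04]
    - [0.04,0.18,-0.18,0.02,-0.09,-0.002,0.04]
    - [0.06,0.27,-0.26,0.03,-0.14,-0.002,0.04]
    - [0.075,0.35,-0.34,0.04,-0.19,-0.002,0.04]
    - [0.094,0.424,-0.414,0.0505,-0.2335,-0.002,0.04]
    - [0.094,0.424,-0.414,0.0505,-0.2335,0.02,0.04]
    - [0.094,0.424,-0.414,0.0505,-0.2335,0.0425,0.04]
    - [0.094,0.424,-0.414,0.0505,-0.2335,0.0425,0.04]

```text
clock: 10.48
eef_pos: [515.4, -45.2, 129.3]
tcp_rot: [-3.137, -0.426, 0.019]
contact_force: [-0.0, -0.0, -0.5]
opening: 0.544
grasp_force: 31.6
```

```bash
cat > look.py <<'E'
from h import *
import sys
ey=np.array([-np.sin(YAW),np.cos(YAW),0]); fx=np.array([np.cos(YAW),np.sin(YAW),0]); z=np.array([0,0,1])
nn=-np.sin(.436)*fx+np.cos(.436)*z; ex=np.cos(.436)*fx+np.sin(.436)*z
O=np.array([594,-46.5,77.])
for n in("wrist","side"):
    C=cam(n);p,d=grab_frame(n);np.savez(f"{n}_{sys.argv[1]}.npz",p=p,d=d,K=C[0],T=C[1])
    P=cloud(n,d,C);P[d==0]=np.nan
    a,b,h=[(P-O)@e for e in(ex,ey,nn)]
    m=(a>-95)&(a<-10)&(abs(b)<125)
    dk=np.median(h[m&(abs(h+.7)<2.5)])
    o=C[1][:3,3];D=P-o; X=o+D*(((O+dk*nn-o)@nn)/(D@nn))[...,None]
    xa,xb=(X-O)@ex,(X-O)@ey
    hole=((h-dk<-2.5)&(h-dk>-28)&(xa>-95)&(xa<-8)&(abs(xb)<125)).astype(np.uint8)
    hole=cv2.morphologyEx(hole,cv2.MORPH_OPEN,np.ones((3,3),np.uint8))
    N,l,st,_=cv2.connectedComponentsWithStats(hole)
    print(n,"deck h",dk.round(2))
    for i in range(1,N):
        if st[i,4]>80: print("  hole",st[i,4],"a",np.percentile(xa[l==i],[1,99]).round(1),"b",np.percentile(xb[l==i],[1,99]).round(1))
    # objects above the deck
    for lo,hi in((8,25),(25,40),(40,60),(60,100)):
        q=(h-dk>lo)&(h-dk<hi)&(a>-100)&(a<-8)&(abs(b+ (80 if len(sys.argv)>2 else 0))<35)
        if q.sum()>30: print("  obj h",lo,hi,"a",np.percentile(a[q],[1,99]).round(1),"b",np.percentile(b[q],[1,99]).round(1),"htop",np.percentile(h[q]-dk,98).round(1),q.sum())
R=Ro.from_euler("xyz",sensors.sense()["tcp_rot"]);v=np.array(sensors.sense()["eef_pos"])-O
print("tcp a,b,h",np.round([v@ex,v@ey,v@nn],1))
w=np.load(f"wrist_{sys.argv[1]}.npz")['p'];s=np.load(f"side_{sys.argv[1]}.npz")['p']
cv2.imwrite(f"pics/{sys.argv[1]}.png",np.hstack([cv2.resize(w,(400,300)),cv2.resize(s[120:345,80:380],(400,300))])[:,:,::-1])
E
python3 look.py pl1; python3 -c "
from h import *
plan(((519.4,-46.7,120.2),down(YAW,.436)),((544.7,-46.2,65.8),down(YAW,.436)))"
```

```text
wrist deck h -0.26
  hole 1955 a [-48.4 -22.9] b [-23.2  29.1]
  hole 1142 a [-73.  -24.2] b [ 57.2 106.4]
  hole 3234 a [-69.8 -27.7] b [-97.2 -55.1]
  obj h 40 60 a [-37.1 -24.6] b [-17.1  23.5] htop 59.9 340
  obj h 60 100 a [-42.5 -24.3] b [-32.3  31.8] htop 99.7 2894
side deck h -0.99
  hole 582 a [-77.1 -24.4] b [-18.9  31.8]
  obj h 40 60 a [-71.5 -25.6] b [ 8.1 28.8] htop 59.8 110
  obj h 60 100 a [-71.2 -24.4] b [ 6.4 33.8] htop 99.2 308
tcp a,b,h [-46.5   2.4  81.8]
clk 10.57 at [517.3 -45.7 131.5] [-3.138 -0.43   0.019] F [ 0.3 -0.7  0.1] op 0.545 gf 31.6
[-0.0031, 0.0062, -0.0016] [-0.0028, 0.0011, 0.0112]
[-0.0031, 0.0062, -0.0016] [-0.0025, 0.0013, 0.0712]
```

View pics/pl1.png

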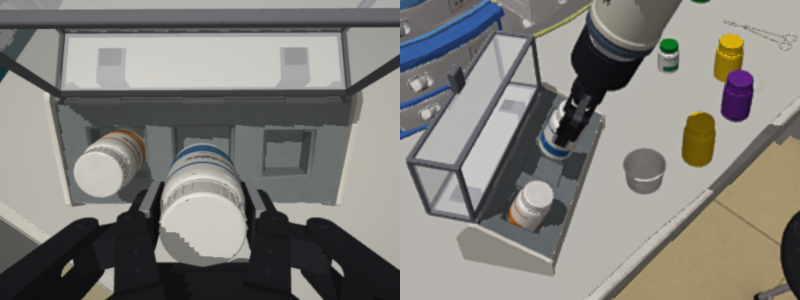

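The wrist view shows the bottle held at about (205,205), over the middle pocket; its base lines up with the pocket's back edge at (203,140). I lower along the pocket axis.

move_arm:
  motion:
    - [0,0.006,0,-0.0026,0,0.02,0.04]
    - [0,0.006,0,-0.0026,0,0.035,0.04]
    - [0,0.006,0,-0.0026,0,0.042,0.04]
    - [0,0.006,0,-0.0026,0,0.046,0.04]
    - [0,0.006,0,-0.0026,0,0.05,0.04]
    - [0,0.006,0,-0.0026,0,0.053,0.04]
    - [0,0.006,0,-0.0026,0,0.056,0.04]

```text
clock: 11.45
eef_pos: [538.8, -45.0, 79.9]
tcp_rot: [-3.138, -0.437, 0.02]
contact_force: [-0.5, 0.8, -1.0]
opening: 0.544
grasp_force: 31.6
```

```bash
python3 look.py pl2; python3 -c "
from h import *
plan()"
```

```text
wrist deck h -0.26
  hole 626 a [-43.5 -22.4] b [ 6.6 29.1]
  hole 616 a [-43.5 -22.4] b [-23.2  -1.8]
  hole 1837 a [-73. -24.] b [ 56.9 105.7]
  hole 5148 a [-69.3 -27.7] b [-96.6 -54.9]
  obj h 8 25 a [-37.7 -23.9] b [-18.6  24. ] htop 24.7 725
  obj h 25 40 a [-42.3 -23.9] b [-32.   31.8] htop 39.8 1298
  obj h 40 60 a [-56.6 -24.7] b [-33.2  32.1] htop 59.6 4316
  obj h 60 100 a [-64.8 -28.1] b [-33.9  33.6] htop 99.5 14629
side deck h -0.97
  obj h 8 25 a [-72.8 -25.7] b [ 5.9 28.8] htop 24.0 127
  obj h 25 40 a [-72.4 -25.5] b [ 4.8 34. ] htop 39.6 79
  obj h 40 60 a [-72.8 -26. ] b [-2.3 33.5] htop 59.0 86
  obj h 60 100 a [-66.4 -29. ] b [-7.4 34.7] htop 99.7 130
tcp a,b,h [-48.9   2.7  25.8]
clk 11.55 at [538.7 -45.   79.7] [-3.138 -0.437  0.02 ] F [ 0.  -0.4 -0.7] op 0.544 gf 31.6
```

move_arm:
  motion:
    - [0,0,0,0,0,0.004,0.04]
    - [0,0,0,0,0,0.007,0.04]
    - [0,0,0,0,0,0.01,0.04]
    - [0,0,0,0,0,0.012,0.04]
    - [0,0,0,0,0,0.0135,0.04]
    - [0,0,0,0,0,0.0135,0.04]

```text
clock: 12.3
eef_pos: [544.4, -44.8, 67.6]
tcp_rot: [-3.138, -0.437, 0.019]
contact_force: [0.6, -0.3, -0.5]
opening: 0.543
grasp_force: 31.6
```

move_arm:
  motion:
    - [0,0,0,0,0,0.001,0.04]
    - [0,0,0,0,0,0.002,0.04]
    - [0,0,0,0,0,0.002,0.04]

```text
clock: 12.68
eef_pos: [545.1, -44.7, 66.5]
tcp_rot: [-3.138, -0.438, 0.02]
contact_force: [-8.9, 0.1, 15.3]
opening: 0.543
grasp_force: 33.2
```

move_arm:
  motion:
    - [0,0,0,0,0,-0.001,0.06]
    - [0,0,0,0,0,-0.001,0.06]
    - [0,0,0,0,0,-0.001,0.06]
    - [0,0,0,0,0,-0.02,0.06]
    - [0,0,0,0,0,-0.05,0.06]
    - [0,0,0,0,0,-0.09,0.06]
    - [0,0,0,0,0,-0.13,0.06]
    - [0,0,0,0,0,-0.13,0.06]

```text
clock: 13.68
eef_pos: [491.0, -46.6, 186.3]
tcp_rot: [-3.139, -0.442, 0.02]
contact_force: [1.4, 0.6, 0.8]
opening: 0.697
grasp_force: 0.0
```

```bash
python3 look.py pl3; python3 -c "
from h import *
plan(((431.2,-361,160),down(-.4)))"
```

```text
wrist deck h -0.25
  hole 692 a [-48.1 -22.9] b [-23.6  29.4]
  hole 186 a [-36.6 -24.6] b [ 89.4 106.6]
  hole 545 a [-74.4 -24.6] b [57.4 86.8]
  hole 2083 a [-69.8 -27.6] b [-97.4 -55.3]
  obj h 8 25 a [-49.1 -29.2] b [-20.2  25.5] htop 24.9 353
  obj h 25 40 a [-60.1 -32.2] b [-20.4  26.1] htop 39.7 594
  obj h 40 60 a [-79.3 -37.1] b [-16.8  22. ] htop 59.2 2525
side deck h -0.96
  hole 300 a [-71.1 -28.6] b [-96.3 -53.2]
  obj h 8 25 a [-77.5 -30.8] b [ 1.9 28.8] htop 24.8 164
  obj h 25 40 a [-80.8 -34.1] b [-3.5 28. ] htop 39.7 190
  obj h 40 60 a [-80.8 -38.8] b [-14.6  24.6] htop 59.2 450
tcp a,b,h [-48.7   2.3 140.5]
clk 13.78 at [490.5 -46.4 183.8] [-3.138 -0.438  0.02 ] F [-0.2  0.7  0.1] op 0.701 gf 0.0
[-0.0953, -0.431, 0.4136] [-0.0693, 0.3134, -0.0073]
```

View pics/pl3.png

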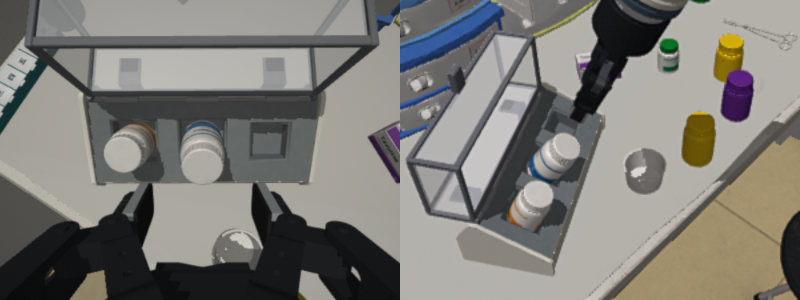

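The wrist view shows the large bottle standing in the middle pocket at (202,145), leaning slightly forward within its slack. The hood is still open and the racked bottle, cup and carton are in place. Next is the small bottle.

move_arm:
  motion:
    - [-0.02,-0.1,0.09,-0.01,0.05,-0.007,0.06]
    - [-0.04,-0.19,0.18,-0.02,0.11,-0.007,0.06]
    - [-0.06,-0.28,0.27,-0.04,0.17,-0.007,0.06]
    - [-0.08,-0.36,0.345,-0.055,0.23,-0.007,0.06]
    - [-0.095,-0.431,0.414,-0.069,0.285,-0.007,0.06]
    - [-0.095,-0.431,0.414,-0.069,0.3135,-0.007,0.06]
    - [-0.095,-0.431,0.414,-0.069,0.3135,-0.007,0.06]
    - [-0.095,-0.431,0.414,-0.069,0.3135,-0.007,0.06]

```text
clock: 14.78
eef_pos: [430.9, -360.0, 158.1]
tcp_rot: [-3.14, 0.004, -0.4]
contact_force: [-0.5, 0.8, -0.5]
opening: 0.702
grasp_force: 0.0
```

Run:
```python
from h import *
for n in("wrist","top","side"):
    C=cam(n);p,d=grab_frame(n);P=cloud(n,d,C).reshape(-1,3)
    q=P[(np.hypot(P[:,0]-431,P[:,1]+360)<30)&(P[:,2]>50)&(P[:,2]<60)]
    if len(q)>20: cc,rr=cv2.minEnclosingCircle(q[:,:2].astype(np.float32)); print(n,np.round(cc,1),round(rr,1),np.median(q[:,2]).round(1),len(q))
plan(((431.2,-361,26.5),down(-.4)))
```

```text
wrist [ 431.5 -361.2] 17.1 55.5 1287
side [ 430.2 -358.6] 18.5 54.0 109
clk 14.93 at [ 431.4 -359.9  159.3] [-3.141e+00  2.000e-03 -3.990e-01] F [-0.2  0.4 -0.2] op 0.702 gf 0.0
[-0.0005, 0.0019, 0.0008] [0.0005, 0.0011, 0.1328]
```

move_arm:
  motion:
    - [0,0,0,0.0005,0.001,0.05,0.06]
    - [0,0,0,0.0005,0.001,0.1,0.06]
    - [0,0,0,0.0005,0.001,0.125,0.06]
    - [0,0,0,0.0005,0.001,0.133,0.06]
    - [0,0,0,0.0005,0.001,0.133,0.06]
    - [0,0,0,0.0005,0.001,0.133,0.03]
    - [0,0,0,0.0005,0.001,0.133,0.03]
    - [0,0,0,0.0005,0.001,0.133,0.03]

```text
clock: 15.92
eef_pos: [432.2, -362.8, 28.3]
tcp_rot: [3.141, -0.001, -0.4]
contact_force: [0.7, 1.6, 4.7]
opening: 0.422
grasp_force: 29.5
```

move_arm:
  motion:
    - [0,0,0,0,0,0,0.03]
    - [0,0,0,0,0,0,0.03]

```text
clock: 16.18
eef_pos: [432.2, -362.8, 28.3]
tcp_rot: [3.141, -0.001, -0.4]
contact_force: [-0.4, 1.2, 5.4]
opening: 0.424
grasp_force: 29.5
```

move_arm:
  motion:
    - [0,0,0,0,0,-0.01,0.03]
    - [0,0,0,0,0,-0.05,0.03]
    - [0,0,0,0,0,-0.1,0.03]
    - [0,0,0,0,0,-0.15,0.03]
    - [0,0,0,0,0,-0.15,0.03]

```text
clock: 16.8
eef_pos: [433.6, -364.1, 181.9]
tcp_rot: [3.139, -0.007, -0.4]
contact_force: [1.3, 0.2, -0.5]
opening: 0.42
grasp_force: 30.3
```

Run:
```python
from h import *
ey=np.array([-np.sin(YAW),np.cos(YAW),0]); fx=np.array([np.cos(YAW),np.sin(YAW),0]); z=np.array([0,0,1])
nn=-np.sin(.436)*fx+np.cos(.436)*z; ex=np.cos(.436)*fx+np.sin(.436)*z
O=np.array([594,-46.5,77.]); F=lambda a,b,h:O+a*ex+b*ey+h*nn
plan((F(-48.8,-76.3,100),down(YAW,.436)),(F(-48.8,-76.3,70),down(YAW,.436)))
```

```text
clk 16.8 at [ 433.6 -364.1  181.9] [ 3.139 -0.007 -0.4  ] F [ 1.3  0.2 -0.5] op 0.42 gf 30.3
[0.0958, 0.4229, -0.4137] [-0.024, -0.2501, 0.0341]
[0.0958, 0.4229, -0.4137] [-0.0127, -0.2553, 0.0614]
```

move_arm:
  motion:
    - [0.02,0.09,-0.09,-0.003,-0.05,0,0.03]
    - [0.04,0.18,-0.18,-0.006,-0.1,0,0.03]
    - [0.06,0.27,-0.26,-0.012,-0.15,0.005,0.03]
    - [0.08,0.35,-0.34,-0.018,-0.2,0.015,0.03]
    - [0.096,0.423,-0.414,-0.024,-0.24,0.03,0.03]
    - [0.096,0.423,-0.414,-0.0127,-0.2553,0.061,0.03]
    - [0.096,0.423,-0.414,-0.0127,-0.2553,0.061,0.03]
    - [0.096,0.423,-0.414,-0.0127,-0.2553,0.061,0.03]

```text
clock: 17.8
eef_pos: [519.1, -122.4, 116.1]
tcp_rot: [-3.135, -0.429, 0.019]
contact_force: [1.0, -0.4, -0.2]
opening: 0.419
grasp_force: 30.5
```

```bash
python3 look.py pl4 n
python3 - <<'E'
from h import *
ey=np.array([-np.sin(YAW),np.cos(YAW),0]); fx=np.array([np.cos(YAW),np.sin(YAW),0]); z=np.array([0,0,1])
nn=-np.sin(.436)*fx+np.cos(.436)*z; ex=np.cos(.436)*fx+np.sin(.436)*z
O=np.array([594,-46.5,77.]); F=lambda a,b,h:O+a*ex+b*ey+h*nn
plan((F(-48.8,-76.3,3.9),down(YAW,.436)))
E
```

```text
wrist deck h -0.29
  hole 1386 a [-74.1 -22.4] b [-24.4  27.8]
  hole 1182 a [-73.3 -24.3] b [ 56.1 101.6]
  hole 2216 a [-61.9 -27.3] b [-98.2 -56.1]
  obj h 40 60 a [-46.6 -34.9] b [-91.  -56.7] htop 59.7 620
  obj h 60 100 a [-68.  -35.2] b [-104.2  -46.5] htop 98.1 9008
side deck h -1.0
  hole 280 a [-72.2 -29.4] b [-95.  -53.5]
  obj h 40 60 a [-73.1 -36.5] b [-70.2 -53.1] htop 59.1 128
  obj h 60 100 a [-73.3 -36. ] b [-81.1 -45.3] htop 96.0 156
tcp a,b,h [-52.2 -74.8  68.2]
clk 17.9 at [ 519.5 -122.9  116.7] [-3.136 -0.431  0.018] F [-0.2 -0.5  0.1] op 0.421 gf 30.5
[-0.0048, 0.0053, -0.0025] [0.0038, 0.0018, 0.0642]
```

View pics/pl4.png

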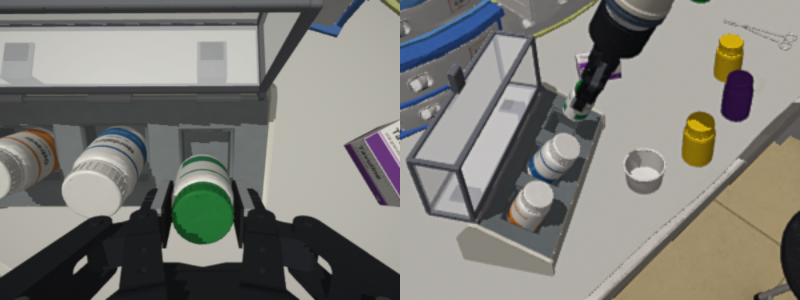

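The wrist view shows the small bottle in hand at (202,200), over the narrow pocket at (205,145). I correct the small offset and lower it.

move_arm:
  motion:
    - [-0.005,0.005,-0.0025,0.0053,0.0025,0.01,0.03]
    - [-0.005,0.005,-0.0025,0.0053,0.0025,0.022,0.03]
    - [-0.005,0.005,-0.0025,0.0053,0.0025,0.032,0.03]
    - [-0.005,0.005,-0.0025,0.0053,0.0025,0.036,0.03]
    - [-0.005,0.005,-0.0025,0.0053,0.0025,0.04,0.03]
    - [-0.005,0.005,-0.0025,0.0053,0.0025,0.043,0.03]
    - [-0.005,0.005,-0.0025,0.0053,0.0025,0.046,0.03]

```text
clock: 18.77
eef_pos: [543.4, -123.9, 76.2]
tcp_rot: [-3.141, -0.435, 0.021]
contact_force: [0.4, -1.0, -0.0]
opening: 0.425
grasp_force: 30.5
```

```bash
python3 look.py pl5 n;python3 -c "
from h import *
plan()"
```

```text
wrist deck h -0.3
  hole 2082 a [-73.6 -22.4] b [-24.6  27.4]
  hole 1033 a [-72.9 -24.1] b [55.6 70.3]
  hole 1076 a [-47.3 -27.5] b [-98.4 -55.8]
  obj h 8 25 a [-42.9 -29.7] b [-94.2 -58.2] htop 24.8 772
  obj h 25 40 a [-53.1 -30.1] b [-106.4  -46.3] htop 39.7 2305
  obj h 40 60 a [-63.4 -32.8] b [-105.9  -47. ] htop 59.7 7174
  obj h 60 100 a [-56.1 -30. ] b [-114.8  -46.7] htop 99.7 8126
side deck h -1.02
  obj h 8 25 a [-69.1 -31.3] b [-75.2 -51.6] htop 24.1 78
  obj h 25 40 a [-68.6 -32. ] b [-78.2 -45.3] htop 39.0 71
  obj h 60 100 a [-65.5 -32.2] b [-60.  -45.5] htop 99.8 80
tcp a,b,h [-47.9 -76.3  21.2]
clk 18.88 at [ 543.3 -123.9   76. ] [-3.141 -0.434  0.021] F [ 0.6 -0.1 -0.1] op 0.419 gf 30.5
```

move_arm:
  motion:
    - [0,0,0,0,0,0.004,0.03]
    - [0,0,0,0,0,0.008,0.03]
    - [0,0,0,0,0,0.011,0.03]
    - [0,0,0,0,0,0.014,0.03]
    - [0,0,0,0,0,0.0155,0.03]
    - [0,0,0,0,0,0.0155,0.03]

```text
clock: 19.62
eef_pos: [549.7, -123.7, 61.9]
tcp_rot: [-3.141, -0.434, 0.021]
contact_force: [0.2, 0.4, -0.4]
opening: 0.42
grasp_force: 30.5
```

move_arm:
  motion:
    - [0,0,0,0,0,0.001,0.03]
    - [0,0,0,0,0,0.002,0.03]
    - [0,0,0,0,0,0.002,0.03]

```text
clock: 20.0
eef_pos: [550.5, -123.7, 60.7]
tcp_rot: [-3.141, -0.435, 0.021]
contact_force: [-5.8, 0.2, 7.2]
opening: 0.422
grasp_force: 31.3
```

move_arm:
  motion:
    - [0,0,0,0,0,-0.001,0.052]
    - [0,0,0,0,0,-0.001,0.052]
    - [0,0,0,0,0,-0.001,0.052]
    - [0,0,0,0,0,-0.02,0.052]
    - [0,0,0,0,0,-0.05,0.052]
    - [0,0,0,0,0,-0.09,0.052]
    - [0,0,0,0,0,-0.14,0.052]
    - [0,0,0,0,0,-0.14,0.052]

```text
clock: 21.0
eef_pos: [492.5, -125.7, 190.7]
tcp_rot: [3.139, -0.44, 0.022]
contact_force: [0.7, -0.9, 0.7]
opening: 0.607
grasp_force: 0.0
```

```bash
python3 look.py pl6 n; sed -i 's/(a>-100)&(a<-8)/(a>-105)\&(a<-8)/' look.py; echo; python3 look.py pl7; python3 -c "
from h import *
plan()"
```

```text
wrist deck h -0.3
  hole 712 a [-73.4 -24.9] b [ 56.4 106. ]
  hole 612 a [-47.6 -23. ] b [-24.1  28.3]
  hole 503 a [-50.5 -27.7] b [-98.3 -55.4]
  hole 147 a [-75.4 -53.5] b [-24.7 -15. ]
  obj h 8 25 a [-55.1 -32.9] b [-94.6 -57.9] htop 24.2 353
  obj h 25 40 a [-67.4 -36.4] b [-91.9 -60.6] htop 33.5 1178
side deck h -1.01
  obj h 8 25 a [-71.7 -35.7] b [-77.9 -55.1] htop 24.6 133
  obj h 25 40 a [-70.4 -38.8] b [-90.  -58.5] htop 34.3 195
tcp a,b,h [-47.3 -76.5 144. ]

wrist deck h -0.31
  hole 632 a [-46.6 -22.3] b [-24.2  28.2]
  hole 717 a [-74.  -24.1] b [ 56.6 105.4]
  hole 601 a [-69.1 -27.8] b [-98.6 -55.4]
  hole 142 a [-75.  -51.4] b [-24.3 -15.7]
  obj h 8 25 a [-61.6 -29. ] b [-21.6  17.8] htop 24.7 429
  obj h 25 40 a [-69.7 -31.9] b [-21.3  22.3] htop 39.8 694
  obj h 40 60 a [-79.4 -37.3] b [-17.9  20.9] htop 59.2 2595
side deck h -1.0
  obj h 8 25 a [-77.7 -30.8] b [ 1.9 28.7] htop 24.6 161
  obj h 25 40 a [-81.1 -34.2] b [-4.6 28. ] htop 39.9 188
  obj h 40 60 a [-80.8 -39.1] b [-15.   24.8] htop 59.3 455
tcp a,b,h [-48.4 -76.1 142.9]
clk 21.2 at [ 491.4 -124.8  186.1] [-3.14  -0.433  0.021] F [-1.2  1.   0.6] op 0.611 gf 0.0
```

View pics/pl6.png

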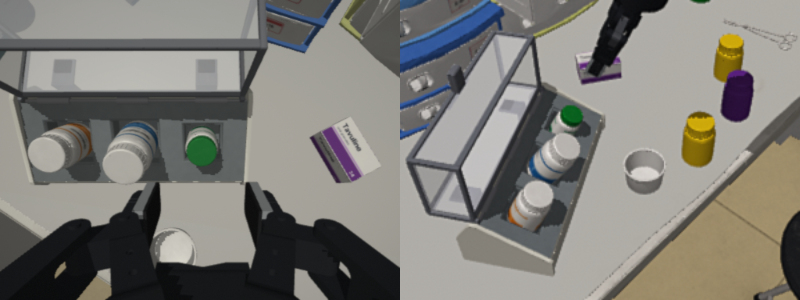

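The wrist view shows both bottles in their pockets: large at (130,150) and small with green cap at (201,147). The hood is open and the carton, cup and racked bottle are undisturbed. The large bottle leans forward, so I measure the lean properly before handing in.

Run:
```python
from h import *
ey=np.array([-np.sin(YAW),np.cos(YAW),0]); fx=np.array([np.cos(YAW),np.sin(YAW),0]); z=np.array([0,0,1])
nn=-np.sin(.436)*fx+np.cos(.436)*z; ex=np.cos(.436)*fx+np.sin(.436)*z
O=np.array([594,-46.5,77.])
for n,dk in(("wrist",-.3),("side",-1.)):
    f=np.load(f"{n}_pl7.npz");P=cloud(n,f['d'],(f['K'],f['T']));P[f['d']==0]=np.nan
    a,b,h=[(P-O)@e for e in(ex,ey,nn)]; h=h-dk
    for nm,b0,h0,H,r in(("large",2.7,54,78,20.5),("small",-77,32,56,16),("racked",82,46,70,19)):
        m=(abs(b-b0)<25)&(h>h0-14)&(h<h0+14)&(a>-105)&(a<-20)
        Q=np.stack([a,b,h],-1)[m]
        best=None;rng=np.random.default_rng(0)
        for _ in range(400):
            t=Q[rng.choice(len(Q),3,False)];w=np.cross(t[1]-t[0],t[2]-t[0])
            if np.linalg.norm(w)<50: continue
            w/=np.linalg.norm(w);w*=np.sign(w[2])
            if w[2]<.85: continue
            I=abs((Q-t[0])@w)<.8
            if best is None or I.sum()>best.sum(): best=I
        q=Q[best];c=q.mean(0);w=np.linalg.svd(q-c,full_matrices=False)[2][2];w*=np.sign(w[2])
        e1=np.cross([0,1,0],w);e1/=np.linalg.norm(e1);e2=np.cross(w,e1)
        cc,rr=cv2.minEnclosingCircle(np.c_[(q-c)@e1,(q-c)@e2].astype(np.float32))
        top=c+cc[0]*e1+cc[1]*e2; base=top-H*w
        print(n,nm,"tilt",np.arccos(w[2]).round(3),w.round(3),"r",round(rr,1),"top",top.round(1),"base a,b,h",base.round(1),"want h -24",best.sum(),len(Q))
```

```text
wrist large tilt 0.161 [-0.161 -0.001  0.987] r 20.5 top [-61.1   2.4  56.1] base a,b,h [-48.5   2.4 -20.9] want h -24 1524 2599
wrist small tilt 0.025 [-0.024 -0.006  1.   ] r 16.2 top [-52.5 -76.3  32.2] base a,b,h [-51.1 -75.9 -23.8] want h -24 859 1372
wrist racked tilt 0.005 [-0.005 -0.002  1.   ] r 19.4 top [-51.2  82.7  46.1] base a,b,h [-50.9  82.8 -23.9] want h -24 1304 2226
side large tilt 0.181 [-0.172 -0.052  0.984] r 21.0 top [-62.9   3.1  55.8] base a,b,h [-49.4   7.1 -20.9] want h -24 182 457
side small tilt 0.034 [0.019 0.029 0.999] r 15.7 top [-52.7 -74.5  31.7] base a,b,h [-53.7 -76.1 -24.2] want h -24 97 237
side racked tilt 0.035 [-0.034 -0.01   0.999] r 19.6 top [-53.4  85.3  45.9] base a,b,h [-51.1  85.9 -24.1] want h -24 195 453
```

The large bottle meets the limits but leans 0.17 rad on its front base edge, with its base centre 3 mm off the floor. I seat it by pressing gently on the raised rear edge of its cap with the closed fingers.

move_arm:
  motion:
    - [0,0,0,0.003,-0.04,0,0.0]
    - [0,0,0,0.003,-0.0785,0,0.0]
    - [0,0,0,0.003,-0.0785,0,0.0]
    - [0,0,0,0.003,-0.0785,0.03,0.0]
    - [0,0,0,0.003,-0.0785,0.06,0.0]
    - [0,0,0,0.003,-0.0785,0.07,0.0]
    - [0,0,0,0.003,-0.0785,0.07,0.0]
    - [0,0,0,0.003,-0.0785,0.07,0.0]

```text
clock: 22.2
eef_pos: [522.2, -46.1, 125.5]
tcp_rot: [-3.141, -0.435, 0.021]
contact_force: [0.7, 0.2, 0.0]
opening: 0.001
grasp_force: 0.0
```

```bash
python3 look.py pl8; python3 -c "
from h import *
plan()"
```

```text
wrist deck h -0.23
  hole 1031 a [-45.7 -22.9] b [-22.9  29.2]
  hole 1199 a [-73.  -24.2] b [ 57.2 106.3]
  hole 763 a [-48.  -27.2] b [-97.2 -54.7]
  hole 134 a [-69.8 -56.4] b [-64.1 -54.8]
  obj h 8 25 a [-48.7 -29. ] b [-20.2  25.5] htop 24.7 718
  obj h 25 40 a [-59. -32.] b [-20.4  25.7] htop 39.8 1188
  obj h 40 60 a [-62.  -36.4] b [-17.5  22.9] htop 58.9 1657
  obj h 60 100 a [-38.3 -33.2] b [-11.2  15.4] htop 99.6 1210
side deck h -1.01
  obj h 8 25 a [-77.4 -31.1] b [ 2.9 28.9] htop 24.6 152
  obj h 25 40 a [-80.7 -33.6] b [-4.2 28. ] htop 39.5 190
  obj h 40 60 a [-80.7 -38.3] b [-14.1  24.7] htop 59.1 434
  obj h 60 100 a [-56.3 -34.6] b [-1.1 17.9] htop 99.3 90
tcp a,b,h [-44.2   2.   74.6]
clk 22.3 at [522.4 -46.  125.9] [-3.141 -0.436  0.021] F [-0.2 -0.4 -0.5] op -0.0 gf 0.0
```

move_arm:
  motion:
    - [0,0,0,0,0,0.008,0.0]
    - [0,0,0,0,0,0.012,0.0]
    - [0,0,0,0,0,0.014,0.0]
    - [0,0,0,0,0,0.016,0.0]
    - [0,0,0,0,0,0.017,0.0]
    - [0,0,0,0,0,0.018,0.0]
    - [0,0,0,0,0,0.018,0.0]

```text
clock: 23.18
eef_pos: [533.4, -46.3, 111.6]
tcp_rot: [3.14, -0.443, 0.022]
contact_force: [-2.0, 1.3, 19.0]
opening: 0.001
grasp_force: 9.1
```

move_arm:
  motion:
    - [0,0,0,0,0,0.001,0.0]
    - [0,0,0,0,0,0.002,0.0]
    - [0,0,0,0,0,0.002,0.0]

```text
clock: 23.55
eef_pos: [536.6, -46.6, 111.7]
tcp_rot: [3.139, -0.448, 0.022]
contact_force: [-3.5, 2.5, 30.9]
opening: 0.0
grasp_force: 14.6
```

move_arm:
  motion:
    - [0,0,0,0,0,-0.005,0.0]
    - [0,0,0,0,0,-0.03,0.0]
    - [0,0,0,0,0,-0.07,0.0]
    - [0,0,0,0,0,-0.1,0.0]
    - [0,0,0,0,0,-0.1,0.0]

```text
clock: 24.18
eef_pos: [488.9, -46.7, 199.5]
tcp_rot: [3.141, -0.438, 0.022]
contact_force: [1.0, 0.5, -0.7]
opening: 0.001
grasp_force: 0.0
```

```bash
cat > tilt.py <<'E'
from h import *
ey=np.array([-np.sin(YAW),np.cos(YAW),0]); fx=np.array([np.cos(YAW),np.sin(YAW),0]); z=np.array([0,0,1])
nn=-np.sin(.436)*fx+np.cos(.436)*z; ex=np.cos(.436)*fx+np.sin(.436)*z
O=np.array([594,-46.5,77.])
for n,dk in(("wrist",-.3),("side",-1.)):
    C=cam(n);p,d=grab_frame(n);P=cloud(n,d,C);P[d==0]=np.nan
    a,b,h=[(P-O)@e for e in(ex,ey,nn)]; h=h-dk
    for nm,b0,h0,H,r in(("large",2.7,54,78,20.5),("small",-77,32,56,16),("racked",82,46,70,19)):
        m=(abs(b-b0)<25)&(h>h0-14)&(h<h0+14)&(a>-105)&(a<-20); Q=np.stack([a,b,h],-1)[m]
        best=np.zeros(len(Q),bool);rng=np.random.default_rng(0)
        for _ in range(400 if len(Q)>50 else 0):
            t=Q[rng.choice(len(Q),3,False)];w=np.cross(t[1]-t[0],t[2]-t[0])
            if np.linalg.norm(w)<50: continue
            w/=np.linalg.norm(w);w*=np.sign(w[2])
            I=abs((Q-t[0])@w)<.8
            if w[2]>.85 and I.sum()>best.sum(): best=I
        if best.sum()<40: print(n,nm,"unseen"); continue
        q=Q[best];c=q.mean(0);w=np.linalg.svd(q-c,full_matrices=False)[2][2];w*=np.sign(w[2])
        e1=np.cross([0,1,0],w);e1/=np.linalg.norm(e1);e2=np.cross(w,e1)
        cc,rr=cv2.minEnclosingCircle(np.c_[(q-c)@e1,(q-c)@e2].astype(np.float32)); top=c+cc[0]*e1+cc[1]*e2
        print(n,nm,"tilt",np.arccos(w[2]).round(3),w.round(3),"top",top.round(1),"base",(top-H*w).round(1))
plan()
E
python3 tilt.py
```

```text
wrist large tilt 0.171 [-0.17  -0.005  0.985] top [-61.2   2.5  56.2] base [-48.    2.8 -20.7]
wrist small tilt 0.032 [-0.026  0.018  0.999] top [-52.8 -75.9  32.2] base [-51.3 -76.8 -23.8]
wrist racked tilt 0.009 [-0.008  0.004  1.   ] top [-51.4  83.6  46. ] base [-50.9  83.3 -24. ]
side large tilt 0.146 [-0.138 -0.045  0.989] top [-61.8   3.8  56.2] base [-51.    7.3 -20.9]
side small tilt 0.073 [-0.07  -0.02   0.997] top [-54.2 -75.3  32. ] base [-50.3 -74.2 -23.8]
side racked tilt 0.031 [ 0.002 -0.031  1.   ] top [-52.8  84.7  46.2] base [-53.   86.8 -23.7]
clk 24.27 at [488.5 -46.6 197.3] [-3.141 -0.435  0.021] F [ 0.3 -0.3 -0.3] op 0.003 gf 0.0
```

Pressing did not change the lean: it returns to 0.17 rad. So it is the tall bottle's natural rest against the pocket's front lip, within the 0.28 limit, with its base about 3 mm from the pocket floor's centre. I check the hood and bystanders, then hand in.

Run:
```python
from h import *
from rig import order
p,d=grab_frame("side");P=cloud("side",d).reshape(-1,3)
for nm,(a,b),zr in(("cup",(417,-89),(30,55)),("carton",(550,-313),(30,45))):
    q=P[(np.hypot(P[:,0]-a,P[:,1]-b)<55)&(P[:,2]>zr[0])&(P[:,2]<zr[1])]; print(nm,np.round(cv2.minEnclosingCircle(q[:,:2].astype(np.float32)),1) if 0 else [np.round(x,1) for x in cv2.minEnclosingCircle(q[:,:2].astype(np.float32))])
q=P[(P[:,0]>594)&(P[:,0]<700)&(abs(P[:,1]+47)<12)&(P[:,2]>170)]; print("tab",q.max(0).round(),len(q))
plan(); print(order.sign_off())
```

```text
cup [array([416.1, -88.9]), np.float64(32.6)]
carton [array([ 549.3, -313.1]), np.float64(41.7)]
tab [658. -35. 213.] 411
clk 24.32 at [488.3 -46.5 196.8] [-3.141 -0.434  0.021] F [ 0.3 -0.4 -0.5] op -0.001 gf 0.0
the job is handed in; nothing more can be done
None
```

The job is handed in at 24 s (no verdict was returned): the hood stands open by itself, the small bottle sits upright in the narrow pocket, the large bottle is in the wide pocket leaning about 0.17 rad (limit 0.28), and the racked bottle, cup and carton are where they were.

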